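# Turn the candle board grooves-up

### The job

The empty wooden candle board on the wooden stand is lying grooves down. Slide it out over one edge of the stand until about 4 cm of it sticks out, get under that overhang, and turn the board over so that it lies flat on the stand, grooves up. Do not drop or throw it, and leave the filled board and the tape dispenser beside the stand where they are.

Things in the scene. Friction and masses are not known exactly. Their poses are not given: they have to be found in the camera images.
- candle_board: Light wooden board lying on the stand, 200 (x) x 140 (y) x 18 mm, 0.26 kg. Origin at its very middle (mid-thickness). One face is plain; the other has four grooves along x, 16 mm wide, 8 mm deep, and a solid 26 mm margin on each long side, where its 18 mm thickness can be gripped. z points out of the plain face: up at the start, down when turned over. It starts within 0.2 rad of the stand's yaw.
- stand: Solid upturned wooden crate fixed on the table, 280 (x) x 280 (y) x 110 mm high, flat bare top. Origin at the centre of its underside, on the table; z up. Its sides are plain and upright, with free room beside it on the left (+y) and right (-y).
- filled_board: Bystander: a second such board (200 x 140 x 18 mm) lying grooves up on the table to one side of the stand, with three yellow candles 15 mm thick in its grooves; candles and all about 27 mm high. Origin at the middle of the board. To be left alone.
- tape_dispenser: Bystander: red packing-tape dispenser lying flat on the table on the other side of the stand, a 116 mm round drum with a snout reaching 92 mm from the drum's centre along its x, 46 mm high. Origin under the drum's centre, on the table. To be left alone.
Not all that is in view belongs to the job. What is shaped like the candle_board but orange or turquoise is not meant.

How it is judged:
By the outcome, as a careful person would: the job done as asked, in the order asked, and still so for the second after the job is handed in, with the robot touching nothing.
It also fails if it takes over 58 s, if anything falls off the work surface, if the arm or the gripper's body presses on something with over 40 N, if the wrist force passes 120 N, or if a joint passes its speed limit or range.

### The arm

A 6-joint arm with a two-finger parallel gripper is mounted at the origin on the work surface. World frame = base frame: x ahead of the robot, y to its left, z up, the work surface at z = 0. Lengths are in m, angles in rad, forces in N, time in s.
With the tool pointing down it reaches from about 0.25 to 0.775 m from the base axis. Payload 8.9 kg.
Tool frame: the origin (TCP) lies midway between the tips of the shut fingers; the grasp point (between the pads) lies 19 mm behind it; y points along the fingers, x is the direction in which the jaws open and shut, and the axes are right-handed (so a half turn about y gives the same grasp; the last joint's range is limited). The gripper opens to 85 mm and grips with 20 to 120 N. Pads are 22 mm wide; open, the fingers measure 114 mm over their backs; the gripper's body (76 mm by 85 mm) begins 54 mm behind the grasp point. The pads swing forward as they close: fully open they stand 13 mm farther back than shut.
Start: joints at [1.107, 0.291, -0.153, 1.127, 0, 1.431], TCP at [0.168, 0.498, 0.231] pointing down, gripper open.
Joint ranges: [-2.52, 2.52], [-0.91, 1.74], [-1.3, 1.37], [-1.96, 2.02], [-1.52, 1.47], [-3.14, 3.14]. Speed limits (rad/s): [2.22, 2.22, 2.79, 3.14, 3.14, 3.14].

### API

Orientations are given as [roll, pitch, yaw] about the fixed x, y, z axes, in that order (R = Rz(yaw) Ry(pitch) Rx(roll)).
In Python, from rig import sensors, capture, workorder, finder gives the robot as it stands.
- The arm moves only by the shell command python3 -m crank 'ROWS' [OPENING] [FORCE]. ROWS is JSON, a list of rows, each an object of numbers: "tx", "ty", "tz": the shift along the tool's x, y, z in m; "ax", "ay", "az": the turn, a rotation vector about the tool's x, y, z in degrees. A call has 1 to 20 rows; each row shifts and turns the pose as measured when the row begins, along the tool's axes as they then stand; what a row does not reach is not made up. A row lasts 1/8 s, in which the tool goes at most 62.5 mm and 10.7 degrees, less where a joint would pass 70% of its speed; a pose out of reach is approached as far as the arm can. A call is refused whole if a number of a shift passes 0.0625 or a number of a turn 10.7, either way. A call with a gripper value outside its range is refused whole. OPENING is the opening in per cent of the stroke, from 0 (shut) to 100 (fully open), set as the call begins (- or left out, the last holds). The fingers move at their own pace and stop on an object; FORCE is the grip in N (left out, the last holds). Time passes only in rows, so rows that do not move let the fingers close. It gives the time, the measured TCP pose, the force and the opening at its end, in the units of the state.
- sensors.sense(): the state, without advancing time (a new reading comes with each control period).
- capture(name): name is "side" or "top" or "wrist"; returns a dict with "img" (480x640x3 uint8, red, green, blue), "intrinsics" (3x3 intrinsics, pixels), "R" (3x3) and "t" (3): a world point X has camera coordinates R X + t; the wrist camera has in their place "T_tool_cam" (4x4, takes a point from camera to tool coordinates, whose origin is the TCP and whose axes are the tool frame's). Camera axes: x right, y down, z forward; pixel columns grow to the right and rows downward; lengths in m; the calibration is good to about 2 mm. The wrist camera is an equidistant fisheye: a pixel r from the principal point sees the ray r / f radians off the axis. A picture is of the moment at which its call begins: read the wrist's pose just before it. There is no depth.
- workorder.hand_in(): hands the job in, once; it reports no verdict.
Trained networks look in the newest picture that a camera, given by its name, has taken for a name from the list of things; names that differ only in an ending like _2 or _b are one class to them, and where a whole thing is asked for, a point or a joint stands for the part that bears it (a point fixed in the world has none). Each returns a list of dicts, best first, with "confidence" (0 to 1); they miss things now and then, are a little off and sometimes report something else, mostly with a low value. They report only what shows in the picture. A call takes as long as a camera call. They do not tell look-alikes from the thing itself.
- finder.cut_out(camera, name): "mask" (480x640 bool, what is visible of it).
- finder.pinpoint(camera, name): "at" ([x, y, z] in m, in the coordinates of the camera as it stood for that picture, good to about 4 mm: a listed point, or the origin of a listed thing).
The state is a dict: "time_s": time; "q": joint angles; "joint_velocities": joint speeds; "joint_torque": joint torques, N m; "ee_pos": TCP position; "tcp_rot": TCP orientation; "contact_force": force on the tool from outside, world axes, zero at the start; "moment": the same for the moment, N m; "opening": finger opening in m.
Only numpy, scipy, OpenCV 4.12 (cv2) and the standard library are available. Lean on these libraries where they do the work, as an engineer would, in place of code of your own. Each camera call takes 0.05 s, during which the arm holds its last target. There are 200 camera calls.

## Working session

There is one attempt and no reset: what is moved stays moved. The work goes in short steps, Python scripts to look and compute and a shell command to move; the robot and the scene stay as the last step left them, time stands still between calls to the robot, and variables do not carry over. Pictures are saved under pics/ and viewed, about 8 in all and at most 12, crops included, and the job is handed in when it is done.

```bash
mkdir -p pics; ls; cat > h.py <<'E'
import numpy as np,cv2
from rig import sensors,capture,workorder,finder
from scipy.spatial.transform import Rotation as Ro
def pix(c,X):
    p=c["intrinsics"]@(c["R"]@np.asarray(X,float)+c["t"]);return p[:2]/p[2]
def ray(c,uv,z):
    d=c["R"].T@np.linalg.inv(c["intrinsics"])@[*uv,1.];o=-c["R"].T@c["t"]
    return o+d*(z-o[2])/d[2]
def w(c,p): return c["R"].T@(np.array(p)-c["t"])
def save(c,n): cv2.imwrite("pics/"+n,c["img"][:,:,::-1])
E
python3 - <<'E'
from h import *
s=sensors.sense();print(s)
for cam in("top","side"):
    c=capture(cam);save(c,cam+"0.png")
    for n in("candle_board","stand","filled_board","tape_dispenser"):
        print(cam,n,[(round(d["confidence"],2),w(c,d["at"]).round(3)) for d in finder.pinpoint(cam,n)][:4])
a=cv2.imread("pics/top0.png");b=cv2.imread("pics/side0.png")
cv2.imwrite("pics/both.png",cv2.resize(np.vstack([a,b]),(0,0),fx=.62,fy=.62))
E
```

```text
pics
{'time_s': 0.0, 'q': array([ 1.10669419e+00,  2.91283947e-01, -1.54112833e-01,  1.12671294e+00,
        2.99836803e-06,  1.43153091e+00]), 'joint_velocities': array([ 0.00093125,  0.00028078,  0.00025086, -0.00051353, -0.00025112,
        0.00137684]), 'joint_torque': array([-5.49892738e-04, -5.37141001e+01,  3.31373048e+01,  1.56031729e-02,
        5.57969508e-05, -1.60840898e-05]), 'ee_pos': array([0.1673364 , 0.49715634, 0.23073544]), 'tcp_rot': array([-1.57061104e+00,  1.30026481e-03,  1.24595973e+00]), 'contact_force': array([ 0.31672673,  0.26915704, -0.1614732 ]), 'moment': array([-0.01330268, -0.03142913,  0.01685683]), 'opening': 0.08550207227865823}
top candle_board [(0.63, array([0.536, 0.002, 0.12 ])), (0.6, array([ 0.705, -0.308,  0.009])), (0.59, array([ 0.276, -0.259,  0.012]))]
top stand []
top filled_board [(0.73, array([0.484, 0.467, 0.012]))]
top tape_dispenser [(0.59, array([ 0.493, -0.471,  0.   ]))]
side candle_board [(0.97, array([ 0.541, -0.   ,  0.122])), (0.95, array([ 0.703, -0.305,  0.012])), (0.95, array([ 0.275, -0.261,  0.006]))]
side stand [(0.75, array([0.558, 0.031, 0.002]))]
side filled_board [(0.67, array([0.483, 0.46 , 0.011]))]
side tape_dispenser [(0.64, array([ 0.487, -0.468,  0.   ]))]
```

View pics/both.png

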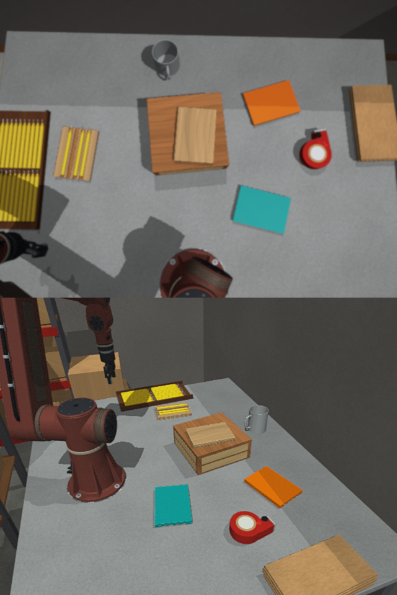

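Candidates (both.png pixels): the tan board on the stand (195,135), an orange board (271,102) and a turquoise board (262,208). The tan one fits the description: it is wooden and lies on the stand. I'll confirm it in one crop and measure the outlines.

```bash
cat >> h.py <<'E'
def rect(c,mask,z):
    k=max(cv2.findContours(mask.astype(np.uint8),0,1)[0],key=cv2.contourArea)[:,0]
    P=np.array([ray(c,p,z)[:2] for p in k],np.float32)
    (x,y),(a,b),t=cv2.minAreaRect(P*1000)
    return np.round([x,y,a,b,t],1)
E
python3 - <<'E'
from h import *
for cam in("top","side"):
    c=capture(cam)
    for n,z in(("candle_board",.128),("stand",.11),("filled_board",.02)):
        for d in finder.cut_out(cam,n): print(cam,n,round(d["confidence"],2),rect(c,d["mask"],z), int(d["mask"].sum()))
    if cam=="top":
        u,v=pix(c,[.55,.03,.11]).astype(int);print(u,v)
        cv2.imwrite("pics/crop.png",cv2.resize(c["img"][v-90:v+90,u-120:u+120,::-1],None,fx=3,fy=3,interpolation=cv2.INTER_CUBIC)); print(u-120,v-90)
E
```

```text
top candle_board 0.75 [ 276.6 -234.5  186.8  130.7   77.5] 5074
top candle_board 0.7 [ 667.7 -277.4  132.1  187.3   18. ] 4376
top candle_board 0.63 [539.6   3.6 142.  202.6  87.1] 5461
top stand 0.75 [551.6  31.7 293.9 280.1   6.6] 9677
top filled_board 0.8 [481.2 462.7 148.1 203.2  84.2] 3745
302 214
182 124
side candle_board 0.94 [537.3 -10.6 166.2 205.7  86.7] 2235
side candle_board 0.78 [ 628.  -405.1  135.7  183.2   17.8] 3206
side candle_board 0.78 [ 254.6 -367.1  190.7  123.9   76.8] 3700
side filled_board 0.91 [481.3 451.4 173.9 205.9  84.4] 881
```

View pics/crop.png

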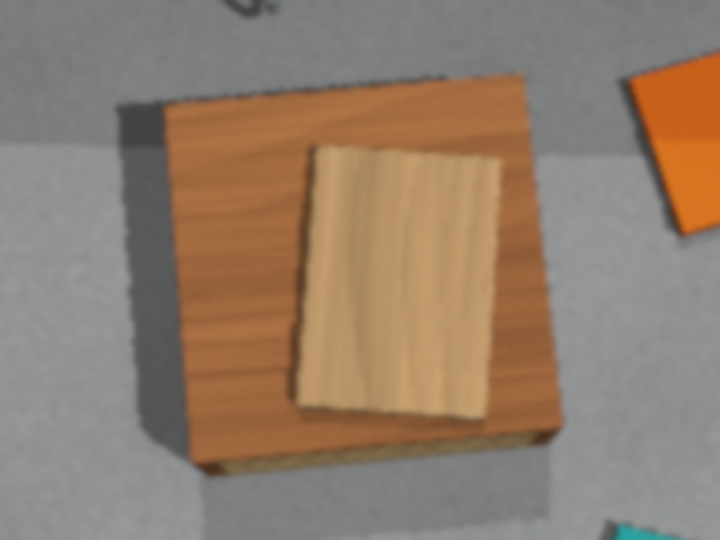

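The crop shows a plain wooden board, (300,147)-(500,415), lying on the dark wooden stand. The stand's top corners are at (165,103), (523,75), (562,430) and (190,460). This is the candle_board. Next, the corner positions.

```bash
python3 - <<'E'
from h import *
c=capture("top")
def q(p,z): return ray(c,(182+p[0]/3-.33,124+p[1]/3-.33),z)[:2]
S=np.array([q(p,.11) for p in((165,103),(523,75),(562,430),(190,460))]);B=np.array([q(p,.128) for p in((315,146),(501,158),(484,417),(297,406))])
for P in(S,B): print(P.round(3).tolist(),P.mean(0).round(3),np.linalg.norm(P-np.roll(P,-1,0),axis=1).round(3),[np.degrees(np.arctan2(*(b-a)[::-1])).round(1) for a,b in zip(P,np.roll(P,-1,0))])
E
```

```text
[[0.68, 0.185], [0.709, -0.092], [0.431, -0.122], [0.404, 0.155]] [0.556 0.032] [0.279 0.28  0.279 0.278] [np.float64(-84.1), np.float64(-173.8), np.float64(95.6), np.float64(6.2)]
[[0.643, 0.068], [0.636, -0.074], [0.437, -0.062], [0.443, 0.076]] [0.54  0.002] [0.142 0.199 0.138 0.2  ] [np.float64(-92.6), np.float64(176.7), np.float64(87.6), np.float64(-2.4)]
```

```bash
cat >> h.py <<'E'
def go(p,R=None):
    s=sensors.sense();A=Ro.from_euler("xyz",s["tcp_rot"])
    print("t",round(s["time_s"],2),"pos",s["ee_pos"].round(4),"yaxis",A.as_matrix()[:,1].round(3),"xaxis",A.as_matrix()[:,0].round(3),"q",s["q"].round(2),"F",s["contact_force"].round(1),"op",round(s["opening"],4))
    if p is not None: print(" shift(tool mm)",(A.inv().apply(np.array(p)-s["ee_pos"])*1000).round(1))
    if R is not None: print(" turn(tool deg)",np.degrees((A.inv()*R).as_rotvec()).round(1))
def frame(y,x):  # tool y direction, approx tool x
    y=np.array(y,float);y/=np.linalg.norm(y);x=np.array(x,float);x-=x@y*y;x/=np.linalg.norm(x)
    return Ro.from_matrix(np.c_[x,y,np.cross(x,y)])
YAW=np.radians(6.1);C=np.array([.556,.032])
def st(xs,ys,z): c,s=np.cos(YAW),np.sin(YAW);return [*(C+[c*xs-s*ys,s*xs+c*ys]),z]
E
python3 -m crank '[{"tx":-0.0373,"tz":-0.0463},{"tx":-0.0373,"tz":-0.0463},{"tx":-0.0373,"tz":-0.0463},{"tx":-0.0373,"tz":-0.0463},{"tx":-0.0373,"tz":-0.0463},{"tx":-0.0373,"tz":-0.0463},{"tx":-0.0373,"tz":-0.0463},{"tx":-0.0373,"tz":-0.0463},{"tx":-0.0373,"tz":-0.0463},{"tx":-0.0373,"tz":-0.0463},{"tx":-0.0373,"tz":-0.0463},{"tx":-0.0373,"tz":-0.0463},{"ay":10},{"ay":10},{"ay":10},{"ay":10},{"ay":10},{"ay":10}]' 100 100
python3 -c "
from h import *
go(st(-.019,-.14,.16),frame([0,0,-1],[np.cos(YAW),np.sin(YAW),0]))"
```

```text
t 0.95 pos [0.1675 0.4976 0.2313] yaxis [ 0.  0. -1.] xaxis [0.319 0.948 0.   ] q [ 1.11  0.29 -0.15  1.13 -0.    1.43] F [ 0.1 -0.1  0.1] op 0.0856
 shift(tool mm) [-452.4   71.3 -558. ]
 turn(tool deg) [ 0.  65.3  0. ]invalid input at $[0]: expected keys tx, ty, tz, ax, ay, az
```

```bash

python3 -m crank '[{"tx":-0.0373,"ty":0,"tz":-0.0463,"ax":0,"ay":0,"az":0},{"tx":-0.0373,"ty":0,"tz":-0.0463,"ax":0,"ay":0,"az":0},{"tx":-0.0373,"ty":0,"tz":-0.0463,"ax":0,"ay":0,"az":0},{"tx":-0.0373,"ty":0,"tz":-0.0463,"ax":0,"ay":0,"az":0},{"tx":-0.0373,"ty":0,"tz":-0.0463,"ax":0,"ay":0,"az":0},{"tx":-0.0373,"ty":0,"tz":-0.0463,"ax":0,"ay":0,"az":0},{"tx":-0.0373,"ty":0,"tz":-0.0463,"ax":0,"ay":0,"az":0},{"tx":-0.0373,"ty":0,"tz":-0.0463,"ax":0,"ay":0,"az":0},{"tx":-0.0373,"ty":0,"tz":-0.0463,"ax":0,"ay":0,"az":0},{"tx":-0.0373,"ty":0,"tz":-0.0463,"ax":0,"ay":0,"az":0},{"tx":-0.0373,"ty":0,"tz":-0.0463,"ax":0,"ay":0,"az":0},{"tx":-0.0373,"ty":0,"tz":-0.0463,"ax":0,"ay":0,"az":0},{"tx":0,"ty":0,"tz":0,"ax":0,"ay":10,"az":0},{"tx":0,"ty":0,"tz":0,"ax":0,"ay":10,"az":0},{"tx":0,"ty":0,"tz":0,"ax":0,"ay":10,"az":0},{"tx":0,"ty":0,"tz":0,"ax":0,"ay":10,"az":0},{"tx":0,"ty":0,"tz":0,"ax":0,"ay":10,"az":0},{"tx":0,"ty":0,"tz":0,"ax":0,"ay":10,"az":0}]' 100 100
python3 -c "
from h import *
go(st(-.019,-.14,.14),frame([0,0,-1],[np.cos(YAW),np.sin(YAW),0]))"
```

```text
time_s: 3.2
ee_pos: [0.5658, -0.124, 0.2312]
tcp_rot: [-1.569, -0.008, 0.167]
contact_force: [0.1, 1.3, -0.2]
opening: 0.0854
t 3.2 pos [ 0.5658 -0.124   0.2312] yaxis [ 0.007  0.003 -1.   ] xaxis [0.986 0.167 0.008] q [-0.35  0.39 -0.01  1.17  0.01  1.06] F [ 0.1  1.3 -0.2] op 0.0854
 shift(tool mm) [-11.9  91.1  16.7]
 turn(tool deg) [-0.1  3.5  0.4]
```

```bash

python3 -m crank '[{"tx":-0.0119,"ty":0.045,"tz":0.0167,"ax":0,"ay":3.5,"az":0.4},{"tx":0,"ty":0.04,"tz":0,"ax":0,"ay":0,"az":0},{"tx":0,"ty":0.03,"tz":0,"ax":0,"ay":0,"az":0},{"tx":0,"ty":0.01,"tz":0,"ax":0,"ay":0,"az":0}]'
python3 - <<'E'
from h import *
go(st(-.019,-.14,.105),frame([0,0,-1],[np.cos(YAW),np.sin(YAW),0]))
c=capture("side");u,v=pix(c,[.55,-.1,.11]).astype(int)
cv2.imwrite("pics/s1.png",cv2.resize(c["img"][v-70:v+50,u-80:u+80,::-1],None,fx=4,fy=4,interpolation=cv2.INTER_CUBIC))
E
```

```text
time_s: 3.7
ee_pos: [0.5527, -0.1092, 0.1042]
tcp_rot: [-1.57, -0.004, 0.101]
contact_force: [-0.6, -0.6, 0.2]
opening: 0.0853
t 3.7 pos [ 0.5527 -0.1092  0.1042] yaxis [ 0.004  0.001 -1.   ] xaxis [0.995 0.101 0.004] q [-0.33  0.46 -0.25  0.85  0.    1.14] F [-0.6 -0.6  0.2] op 0.0853
 shift(tool mm) [-0.7 -0.8  0.1]
 turn(tool deg) [-0.  -0.3  0.2]
```

View pics/s1.png

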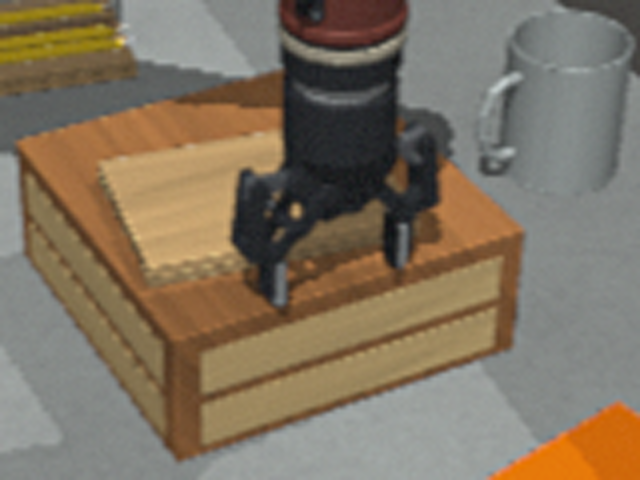

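The side view shows both fingertips, (275,300) and (400,265), just above the stand behind the board's right edge. Pushing in the stand's +y direction.

```bash

python3 -m crank '[{"tx":0,"ty":-0.001,"tz":0.015,"ax":0,"ay":0,"az":0},{"tx":0,"ty":0,"tz":0.015,"ax":0,"ay":0,"az":0},{"tx":0,"ty":0,"tz":0.015,"ax":0,"ay":0,"az":0},{"tx":0,"ty":0,"tz":0.015,"ax":0,"ay":0,"az":0},{"tx":0,"ty":0,"tz":0.015,"ax":0,"ay":0,"az":0},{"tx":0,"ty":0,"tz":0.015,"ax":0,"ay":0,"az":0},{"tx":0,"ty":0,"tz":0.015,"ax":0,"ay":0,"az":0},{"tx":0,"ty":0,"tz":0.015,"ax":0,"ay":0,"az":0},{"tx":0,"ty":0,"tz":0.01,"ax":0,"ay":0,"az":0},{"tx":0,"ty":0,"tz":0.01,"ax":0,"ay":0,"az":0},{"tx":0,"ty":0,"tz":0.005,"ax":0,"ay":0,"az":0}]'
cat >> h.py <<'E'
def board(cam="top",z=.128):
    c=capture(cam)
    ds=finder.cut_out(cam,"candle_board")
    for d in ds:
        r=rect(c,d["mask"],z)
        e=r[:2]/1000-C;cs,sn=np.cos(YAW),np.sin(YAW)
        if abs(e).max()<.25: print(" board",r,"stand-frame",(cs*e[0]+sn*e[1]).round(4),(-sn*e[0]+cs*e[1]).round(4),round(d["confidence"],2))
    return c
E
python3 - <<'E'
from h import *
go(st(-.019,.029,.105),frame([0,0,-1],[np.cos(YAW),np.sin(YAW),0]))
c=board();print([(round(d["confidence"],2),w(c,d["at"]).round(3)) for d in finder.pinpoint("top","candle_board")])
E
```

```text
time_s: 5.12
ee_pos: [0.5395, 0.0446, 0.1087]
tcp_rot: [-1.573, -0.01, 0.102]
contact_force: [0.3, -1.6, 0.5]
opening: 0.0853
t 5.12 pos [0.5395 0.0446 0.1087] yaxis [ 0.01  -0.001 -1.   ] xaxis [0.995 0.102 0.01 ] q [-0.05  0.41 -0.32  0.83 -0.    1.42] F [ 0.3 -1.6  0.5] op 0.0853
 shift(tool mm) [-4.   3.6 14.7]
 turn(tool deg) [ 0.1 -0.3  0.5]
 board [579.  186.3  72.   38.4   1.2] stand-frame 0.0393 0.151 0.81
[(0.86, array([ 0.708, -0.306,  0.01 ])), (0.63, array([ 0.279, -0.261,  0.012]))]
```

```bash

python3 -m crank '[{"tx":-0.002,"ty":0.003,"tz":0.008,"ax":0,"ay":0,"az":0.5},{"tx":0,"ty":0,"tz":0.005,"ax":0,"ay":0,"az":0},{"tx":0,"ty":0,"tz":0,"ax":0,"ay":0,"az":0}]'
python3 - <<'E'
from h import *
go(None)
c=capture("top");u,v=pix(c,[.55,.13,.11]).astype(int)
cv2.imwrite("pics/t2.png",cv2.resize(c["img"][v-75:v+75,u-100:u+100,::-1],None,fx=4,fy=4,interpolation=cv2.INTER_CUBIC));print(u-100,v-75)
d=finder.cut_out("top","candle_board")
for k in d:
    P=np.array([ray(c,p,.128)[:2] for p in np.argwhere(k["mask"])[:,::-1]])-C
    ys=-np.sin(YAW)*P[:,0]+np.cos(YAW)*P[:,1];xs=np.cos(YAW)*P[:,0]+np.sin(YAW)*P[:,1]
    if abs(ys).max()<.25: print(np.percentile(ys,[0,1,99,100]).round(4),np.percentile(xs,[0,1,99,100]).round(4))
E
```

```text
time_s: 5.65
ee_pos: [0.5362, 0.0572, 0.1053]
tcp_rot: [-1.573, -0.0, 0.101]
contact_force: [0.1, -0.1, -0.4]
opening: 0.0854
t 5.65 pos [0.5362 0.0572 0.1053] yaxis [ 0.    -0.002 -1.   ] xaxis [0.995 0.101 0.   ] q [-0.03  0.42 -0.32  0.83 -0.    1.44] F [ 0.1 -0.1 -0.4] op 0.0854
158 138
[0.1494 0.1497 0.1789 0.1791] [0.0193 0.0217 0.0733 0.0737]
```

View pics/t2.png

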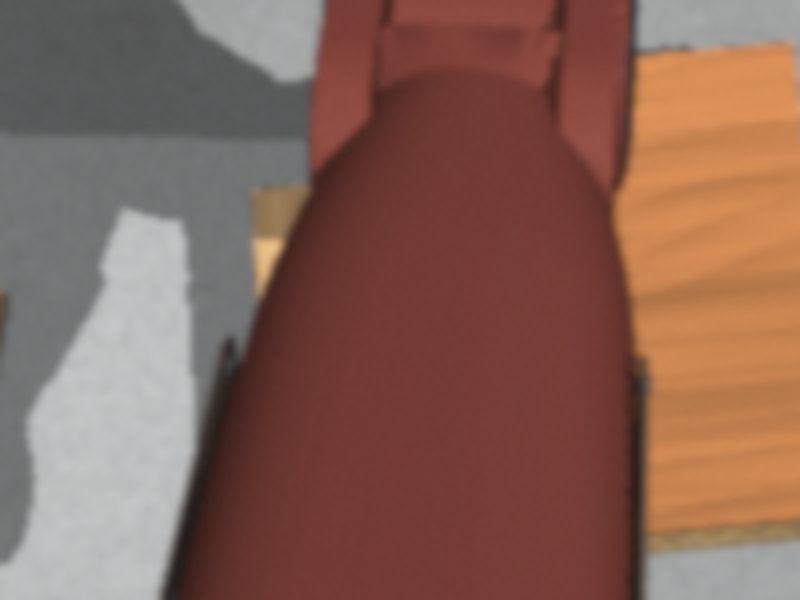

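The outer board edge is at (255,190-280). It is 38 mm past the stand's edge, so the overhang is right. Now I'll retreat and go around to the left.

```bash

python3 -m crank '[{"tx":0,"ty":-0.002,"tz":-0.025,"ax":0,"ay":0,"az":0},{"tx":0,"ty":-0.06,"tz":0,"ax":0,"ay":0,"az":0},{"tx":0,"ty":-0.06,"tz":0,"ax":0,"ay":0,"az":0},{"tx":0,"ty":-0.03,"tz":0,"ax":0,"ay":0,"az":0},{"tx":-0.013,"ty":0,"tz":0.051,"ax":0,"ay":0,"az":0},{"tx":-0.013,"ty":0,"tz":0.051,"ax":0,"ay":0,"az":0},{"tx":-0.013,"ty":0,"tz":0.051,"ax":0,"ay":0,"az":0},{"tx":-0.013,"ty":0,"tz":0.051,"ax":0,"ay":0,"az":0},{"tx":-0.013,"ty":0,"tz":0.051,"ax":0,"ay":0,"az":0},{"tx":-0.013,"ty":0,"tz":0.051,"ax":0,"ay":0,"az":0}]'
python3 - <<'E'
from h import *
board()
go([.43,.33,.25],frame([.5,-.866,0],[0,0,1]))
E
```

```text
time_s: 7.0
ee_pos: [0.4295, 0.3339, 0.2628]
tcp_rot: [-1.57, -0.002, 0.092]
contact_force: [1.3, 0.7, 0.3]
opening: 0.0851
 board [516.5 137.4 203.2 144.4   6. ] stand-frame -0.0281 0.109 0.85
t 7.1 pos [0.4282 0.3363 0.2625] yaxis [ 0.001  0.003 -1.   ] xaxis [0.995 0.097 0.001] q [ 0.53  0.31 -0.04  1.22  0.    2.  ] F [ 0.1 -0.9  0.2] op 0.0853
 shift(tool mm) [ 1.2 12.5 -6.5]
 turn(tool deg) [-51.1  50.8 -79.2]
```

```bash

python3 -m crank '[{"tx":0,"ty":0,"tz":0,"ax":-4.64,"ay":4.62,"az":-7.2},{"tx":0,"ty":0,"tz":0,"ax":-4.64,"ay":4.62,"az":-7.2},{"tx":0,"ty":0,"tz":0,"ax":-4.64,"ay":4.62,"az":-7.2},{"tx":0,"ty":0,"tz":0,"ax":-4.64,"ay":4.62,"az":-7.2},{"tx":0,"ty":0,"tz":0,"ax":-4.64,"ay":4.62,"az":-7.2},{"tx":0,"ty":0,"tz":0,"ax":-4.64,"ay":4.62,"az":-7.2},{"tx":0,"ty":0,"tz":0,"ax":-4.64,"ay":4.62,"az":-7.2},{"tx":0,"ty":0,"tz":0,"ax":-4.64,"ay":4.62,"az":-7.2},{"tx":0,"ty":0,"tz":0,"ax":-4.64,"ay":4.62,"az":-7.2},{"tx":0,"ty":0,"tz":0,"ax":-4.64,"ay":4.62,"az":-7.2},{"tx":0,"ty":0,"tz":0,"ax":-4.64,"ay":4.62,"az":-7.2}]'
python3 - <<'E'
from h import *
go([.46,.266,.119],frame([.5,-.866,0],[0,0,1]))
E
```

```text
time_s: 8.48
ee_pos: [0.5776, 0.2199, 0.2639]
tcp_rot: [-1.471, -1.518, -0.89]
contact_force: [-1.5, -6.4, 53.0]
opening: 0.0854
t 8.47 pos [0.5776 0.2199 0.2639] yaxis [ 0.704 -0.709 -0.052] xaxis [ 0.033 -0.041  0.999] q [ 0.78  0.66 -0.37  0.54 -1.52  3.14] F [-1.5 -6.4 53. ] op 0.0854
 shift(tool mm) [-150.5 -107.8  -51.8]
 turn(tool deg) [-14.8   0.1  -3. ]
```

```bash

python3 - <<'E'
from h import *
c=capture("side");save(c,"s3.png");go(None)
E
```

```text
t 8.53 pos [0.5783 0.2173 0.258 ] yaxis [ 0.7   -0.712 -0.058] xaxis [ 0.037 -0.045  0.998] q [ 0.78  0.67 -0.37  0.53 -1.51  3.14] F [-0.6 -3.3 -5. ] op 0.0854
```

View pics/s3.png

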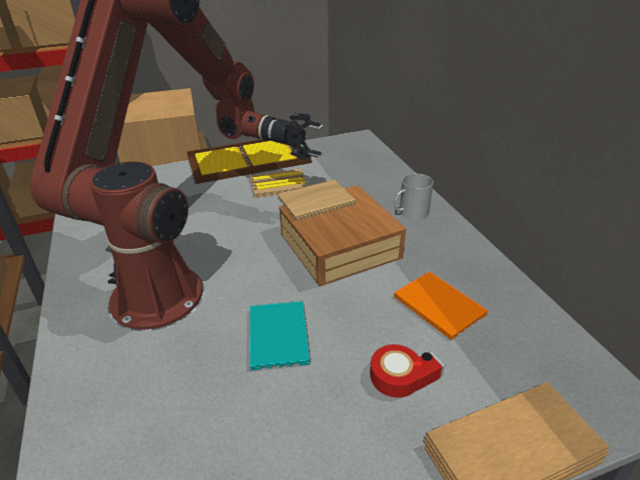

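The side view shows the arm clear of everything: gripper at (300,138) in free air, nearly horizontal, board at (315,198) with its overhang to the left. The 53 N was a transient and is gone. With this wrist, the reachable tool azimuth near the left edge is about -45°. I'll work out the oblique grip and where the board ends up after the flip.

```bash
cat > plan.py <<'E'
from h import *
def taz(T): r=np.hypot(T[0],T[1]);return np.arctan2(T[1],T[0])+np.arcsin(.252/r)-np.pi/2
def tos(p): e=np.array(p[:2])-C;c,s=np.cos(YAW),np.sin(YAW);return np.array([c*e[0]+s*e[1],-s*e[0]+c*e[1]])
for xg in(-.08,-.05,-.028,0.,.03):
    T=st(xg,.151,.119);a=taz(T)-YAW  # stand frame az
    D=np.array([-.028-xg,.109-.151]); u=np.array([np.cos(a),np.sin(a)]);v=np.array([-u[1],u[0]])
    du,dv=D@u,D@v
    print("grip",xg,np.round(T,3),"az",np.degrees(a+YAW).round(1))
    for xs,ys in((-.16,.0),(-.155,.04),(-.155,.08),(-.155,.12),(-.15,.15),(-.1,.155)):
        T2=st(xs,ys,0);b=taz(T2)-YAW;u2=np.array([np.cos(b),np.sin(b)]);v2=np.array([-u2[1],u2[0]])
        cen=np.array([xs,ys])+du*u2-dv*v2
        yaw=np.degrees(2*b - 0 - 2*a + 0)/1 if 0 else np.degrees(b+a)  # board x-axis mirrored
        print("   T",(xs,ys),"r",np.hypot(*T2[:2]).round(3),"az",np.degrees(b+YAW).round(0),"centre",cen.round(3),"board x az (stand)",yaw.round(0))
E
python3 plan.py
```

```text
grip -0.08 [0.46  0.174 0.119] az -38.5
   T (-0.16, 0.0) r 0.397 az -48.0 centre [-0.127 -0.058] board x az (stand) -99.0
   T (-0.155, 0.04) r 0.401 az -43.0 centre [-0.117 -0.015] board x az (stand) -94.0
   T (-0.155, 0.08) r 0.405 az -38.0 centre [-0.112  0.029] board x az (stand) -89.0
   T (-0.155, 0.12) r 0.412 az -33.0 centre [-0.108  0.073] board x az (stand) -84.0
   T (-0.15, 0.15) r 0.424 az -31.0 centre [-0.101  0.105] board x az (stand) -81.0
   T (-0.1, 0.155) r 0.474 az -36.0 centre [-0.055  0.105] board x az (stand) -87.0
grip -0.05 [0.49  0.177 0.119] az -41.2
   T (-0.16, 0.0) r 0.397 az -48.0 centre [-0.123 -0.03 ] board x az (stand) -102.0
   T (-0.155, 0.04) r 0.401 az -43.0 centre [-0.116  0.013] board x az (stand) -97.0
   T (-0.155, 0.08) r 0.405 az -38.0 centre [-0.114  0.057] board x az (stand) -91.0
   T (-0.155, 0.12) r 0.412 az -33.0 centre [-0.112  0.101] board x az (stand) -87.0
   T (-0.15, 0.15) r 0.424 az -31.0 centre [-0.106  0.132] board x az (stand) -84.0
   T (-0.1, 0.155) r 0.474 az -36.0 centre [-0.058  0.133] board x az (stand) -90.0
grip -0
[... 933 characters left out ...]
.15) r 0.424 az -31.0 centre [-0.109  0.179] board x az (stand) -88.0
   T (-0.1, 0.155) r 0.474 az -36.0 centre [-0.056  0.18 ] board x az (stand) -93.0
grip 0.03 [0.57  0.185 0.119] az -47.1
   T (-0.16, 0.0) r 0.397 az -48.0 centre [-0.102  0.042] board x az (stand) -108.0
   T (-0.155, 0.04) r 0.401 az -43.0 centre [-0.101  0.088] board x az (stand) -103.0
   T (-0.155, 0.08) r 0.405 az -38.0 centre [-0.106  0.132] board x az (stand) -97.0
   T (-0.155, 0.12) r 0.412 az -33.0 centre [-0.111  0.176] board x az (stand) -92.0
   T (-0.15, 0.15) r 0.424 az -31.0 centre [-0.108  0.208] board x az (stand) -90.0
   T (-0.1, 0.155) r 0.474 az -36.0 centre [-0.053  0.209] board x az (stand) -95.0
```

```bash
python3 - <<'E'
from h import *
a=np.radians(-35.5)
go([.387,.226,.25],frame([np.cos(a),np.sin(a),-.05],[0,0,1]))
E
```

```text
t 8.53 pos [0.5783 0.2173 0.258 ] yaxis [ 0.7   -0.712 -0.058] xaxis [ 0.037 -0.045  0.998] q [ 0.78  0.67 -0.37  0.53 -1.51  3.14] F [-0.6 -3.3 -5. ] op 0.0854
 shift(tool mm) [ -15.4 -139.7 -130.3]
 turn(tool deg) [ 9.9 -0.8 -0.4]
```

```bash

python3 -m crank '[{"tx":-0.003,"ty":-0.023,"tz":-0.022,"ax":1.6,"ay":0,"az":0},{"tx":-0.003,"ty":-0.023,"tz":-0.022,"ax":1.6,"ay":0,"az":0},{"tx":-0.003,"ty":-0.023,"tz":-0.022,"ax":1.7,"ay":0,"az":0},{"tx":-0.003,"ty":-0.023,"tz":-0.022,"ax":1.7,"ay":0,"az":0},{"tx":-0.003,"ty":-0.023,"tz":-0.022,"ax":1.7,"ay":0,"az":0},{"tx":0,"ty":-0.023,"tz":-0.022,"ax":1.7,"ay":0,"az":0}]'
python3 - <<'E'
from h import *
a=np.radians(-35.5)
go([.387,.226,.124],frame([np.cos(a),np.sin(a),-.05],[0,0,1]))
E
```

```text
time_s: 9.28
ee_pos: [0.4161, 0.179, 0.2475]
tcp_rot: [-1.359, -1.509, -0.79]
contact_force: [0.6, 0.7, 0.4]
opening: 0.0852
t 9.28 pos [0.4161 0.179  0.2475] yaxis [ 0.836 -0.545 -0.06 ] xaxis [ 0.043 -0.044  0.998] q [ 0.99  0.48 -0.88  0.2  -1.51  3.14] F [0.6 0.7 0.4] op 0.0852
 shift(tool mm) [-126.6  -42.5   21.9]
 turn(tool deg) [-2.4 -0.6 -0.6]
```

```bash
python3 - <<'E'
from h import *
a=np.radians(-35.5)
go(st(-.04,.225,.2475),frame([np.cos(a),np.sin(a),-.035],[0,0,1]))
E
```

```text
t 9.28 pos [0.4161 0.179  0.2475] yaxis [ 0.836 -0.545 -0.06 ] xaxis [ 0.043 -0.044  0.998] q [ 0.99  0.48 -0.88  0.2  -1.51  3.14] F [0.6 0.7 0.4] op 0.0852
 shift(tool mm) [  0.2  24.2 102.4]
 turn(tool deg) [-2.4 -0.6 -1.5]
```

```bash

python3 -m crank '[{"tx":0,"ty":0.012,"tz":0.05,"ax":-0.8,"ay":-0.5,"az":-1},{"tx":0,"ty":0.012,"tz":0.05,"ax":-0.8,"ay":-0.5,"az":-1},{"tx":0,"ty":0,"tz":0,"ax":-0.8,"ay":0,"az":0}]'
python3 - <<'E'
from h import *
a=np.radians(-35.5)
go(st(-.04,.225,.118),frame([np.cos(a),np.sin(a),-.035],[0,0,1]))
E
```

```text
time_s: 9.65
ee_pos: [0.4723, 0.2289, 0.2449]
tcp_rot: [-1.064, -1.513, -1.11]
contact_force: [-1.5, -1.6, -2.2]
opening: 0.0853
t 9.65 pos [0.4723 0.2289 0.2449] yaxis [ 0.823 -0.566 -0.051] xaxis [ 0.026 -0.052  0.998] q [ 0.95  0.54 -0.79 -0.12 -1.52  2.81] F [-1.5 -1.6 -2.2] op 0.0853
 shift(tool mm) [-127.3   10.1   26.4]
 turn(tool deg) [-1.  -1.6 -0.9]
```

```bash

python3 -m crank '[{"tx":-0.032,"ty":0.003,"tz":0.01,"ax":0,"ay":-0.5,"az":-0.4},{"tx":-0.032,"ty":0.003,"tz":0.008,"ax":0,"ay":-0.5,"az":-0.4},{"tx":-0.032,"ty":0.003,"tz":0.006,"ax":0,"ay":-0.5,"az":0},{"tx":-0.030,"ty":0.001,"tz":0.003,"ax":0,"ay":0,"az":0}]'
python3 - <<'E'
from h import *
a=np.radians(-36)
go(st(-.08,.151,.118),frame([np.cos(a),np.sin(a),-.035],[0,0,1]))
c=capture("wrist");save(c,"w1.png");c=capture("side");u,v=pix(c,[.5,.17,.12]).astype(int)
a=c["img"][v-60:v+60,u-80:u+80,::-1];b=cv2.imread("pics/w1.png")
cv2.imwrite("pics/m4.png",np.hstack([cv2.resize(a,(400,300),interpolation=2),cv2.resize(b,(400,300))]))
E
```

```text
time_s: 10.15
ee_pos: [0.4873, 0.2355, 0.1133]
tcp_rot: [-2.527, -1.491, 0.351]
contact_force: [0.5, 0.2, -0.3]
opening: 0.0855
t 10.15 pos [0.4873 0.2355 0.1133] yaxis [ 0.821 -0.57  -0.046] xaxis [0.075 0.027 0.997] q [ 0.93  0.9  -0.82 -0.76 -1.51  2.46] F [ 0.5  0.2 -0.3] op 0.0855
 shift(tool mm) [  1.   13.  -66.4]
 turn(tool deg) [-1.2  3.8 -0.6]
```

View pics/m4.png

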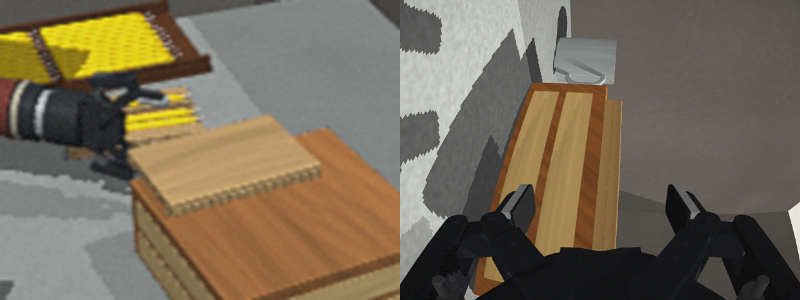

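The side crop shows the open fingers at (130,85) and (115,165), above and below the overhang's level, just outside the board. The wrist view shows the board edge at (612,200) between the fingers at (515,205) and (685,205). Now I'll slide in sideways.

```bash

python3 -m crank '[{"tx":0.003,"ty":0.003,"tz":-0.014,"ax":0,"ay":1.5,"az":0},{"tx":0.001,"ty":0.003,"tz":-0.014,"ax":0,"ay":1.5,"az":0},{"tx":0,"ty":0.003,"tz":-0.014,"ax":0,"ay":0.8,"az":0}]'
python3 - <<'E'
from h import *
a=np.radians(-36)
go(st(-.08,.151,.118),frame([np.cos(a),np.sin(a),-.035],[0,0,1]))
E
```

```text
time_s: 10.62
ee_pos: [0.4715, 0.1951, 0.1209]
tcp_rot: [-1.531, -1.525, -0.648]
contact_force: [-0.4, 0.4, -0.8]
opening: 0.0857
t 10.62 pos [0.4715 0.1951 0.1209] yaxis [ 0.82  -0.571 -0.046] xaxis [ 0.036 -0.028  0.999] q [ 0.9   0.96 -0.99 -1.27 -1.5   2.24] F [-0.4  0.4 -0.8] op 0.0857
 shift(tool mm) [ -2.7   3.3 -24. ]
 turn(tool deg) [-1.1 -0.1 -0.6]
```

```bash

python3 -m crank '[{"tx":-0.001,"ty":0.001,"tz":-0.012,"ax":-0.5,"ay":0,"az":-0.3},{"tx":-0.001,"ty":0.002,"tz":-0.012,"ax":-0.5,"ay":0,"az":-0.3},{"tx":0,"ty":0,"tz":0,"ax":0,"ay":0,"az":0}]'
python3 - <<'E'
from h import *
a=np.radians(-36)
go(st(-.08,.151,.118),frame([np.cos(a),np.sin(a),-.035],[0,0,1]))
board()
E
```

```text
time_s: 11.0
ee_pos: [0.4602, 0.1723, 0.122]
tcp_rot: [-1.48, -1.536, -0.72]
contact_force: [-0.0, 0.2, 0.3]
opening: 0.0856
t 11.0 pos [0.4602 0.1723 0.122 ] yaxis [ 0.808 -0.588 -0.034] xaxis [ 0.026 -0.023  0.999] q [ 0.89  1.   -1.04 -1.42 -1.51  2.19] F [-0.   0.2  0.3] op 0.0856
 shift(tool mm) [-4.1 -0.5  1.2]
 turn(tool deg) [ 0.  -0.2  0. ]
 board [516.7 137.9 204.  144.1   6.9] stand-frame -0.0278 0.1095 0.71
```

```bash

python3 -m crank '[{"tx":-0.0035,"ty":0,"tz":0.001,"ax":0,"ay":0,"az":0}]'
python3 -m crank '[{"tx":0,"ty":0,"tz":0,"ax":0,"ay":0,"az":0},{"tx":0,"ty":0,"tz":0,"ax":0,"ay":0,"az":0},{"tx":0,"ty":0,"tz":0,"ax":0,"ay":0,"az":0},{"tx":0,"ty":0,"tz":0,"ax":0,"ay":0,"az":0},{"tx":0,"ty":0,"tz":0,"ax":0,"ay":0,"az":0},{"tx":0,"ty":0,"tz":0,"ax":0,"ay":0,"az":0}]' 0 90
python3 -c "
from h import *
go(None);board()"
```

```text
time_s: 11.22
ee_pos: [0.4615, 0.1745, 0.119]
tcp_rot: [-1.401, -1.536, -0.798]
contact_force: [-0.5, 0.3, -0.2]
opening: 0.0853
time_s: 11.98
ee_pos: [0.4618, 0.175, 0.1204]
tcp_rot: [-1.259, -1.537, -0.942]
contact_force: [2.8, -0.4, 3.5]
opening: 0.017
t 11.97 pos [0.4618 0.175  0.1204] yaxis [ 0.807 -0.589 -0.032] xaxis [ 0.02  -0.027  0.999] q [ 0.89  1.   -1.03 -1.42 -1.51  2.19] F [ 2.8 -0.4  3.5] op 0.017
 board [518.  136.7 204.  143.3   6. ] stand-frame -0.0267 0.1081 0.92
```

```bash

python3 -m crank '[{"tx":0.01,"ty":0,"tz":0,"ax":0,"ay":0,"az":0},{"tx":0.02,"ty":0,"tz":0,"ax":0,"ay":0,"az":0},{"tx":0.025,"ty":0,"tz":0,"ax":0,"ay":0,"az":0},{"tx":0.025,"ty":0,"tz":0,"ax":0,"ay":0,"az":0},{"tx":0.025,"ty":0,"tz":0,"ax":0,"ay":0,"az":0},{"tx":0.025,"ty":0,"tz":0,"ax":0,"ay":0,"az":0},{"tx":0.02,"ty":0,"tz":0,"ax":0,"ay":0,"az":0},{"tx":0.01,"ty":0,"tz":0,"ax":0,"ay":0,"az":0}]'
python3 - <<'E'
from h import *
a=np.radians(-36)
go(st(-.1,.16,.29),frame([np.cos(a),np.sin(a),-.035],[0,0,1]))
E
```

```text
time_s: 13.08
ee_pos: [0.4651, 0.1702, 0.2832]
tcp_rot: [-1.687, -1.532, -0.506]
contact_force: [-0.5, 0.4, -3.3]
opening: 0.0169
t 13.07 pos [0.4651 0.1702 0.2832] yaxis [ 0.812 -0.583 -0.038] xaxis [ 0.034 -0.019  0.999] q [ 0.88  0.52 -1.08 -1.09 -1.49  2.08] F [-0.5  0.4 -3.3] op 0.0169
 shift(tool mm) [  5.8 -27.   -6.5]
 turn(tool deg) [-0.3  0.3 -0.2]
```

```bash

python3 -m crank '[{"tx":0,"ty":0,"tz":0,"ax":0,"ay":-5,"az":0},{"tx":0,"ty":0,"tz":0,"ax":0,"ay":-10,"az":0},{"tx":0,"ty":0,"tz":0,"ax":0,"ay":-10,"az":0},{"tx":0,"ty":0,"tz":0,"ax":0,"ay":-10,"az":0},{"tx":0,"ty":0,"tz":0,"ax":0,"ay":-10,"az":0},{"tx":0,"ty":0,"tz":0,"ax":0,"ay":-10,"az":0},{"tx":0,"ty":0,"tz":0,"ax":0,"ay":-10,"az":0},{"tx":0,"ty":0,"tz":0,"ax":0,"ay":-10,"az":0},{"tx":0,"ty":0,"tz":0,"ax":0,"ay":-10,"az":0}]'
python3 - <<'E'
from h import *
a=np.radians(-36)
go(st(-.1,.16,.29),frame([np.cos(a),np.sin(a),-.035],[0,0,-1]))
E
```

```text
time_s: 14.2
ee_pos: [0.4638, 0.1689, 0.2802]
tcp_rot: [-3.099, -0.022, 0.953]
contact_force: [-1.0, 0.3, -3.3]
opening: 0.0167
t 14.2 pos [0.4638 0.1689 0.2802] yaxis [ 0.815 -0.578 -0.042] xaxis [0.579 0.815 0.022] q [ 0.88  0.52 -1.09 -1.08 -1.49  0.54] F [-1.   0.3 -3.3] op 0.0167
 shift(tool mm) [ -4.4 -26.9  -8.7]
 turn(tool deg) [  0.2 -91.2   0.8]
```

```bash

python3 -m crank '[{"tx":0,"ty":-0.003,"tz":0,"ax":0,"ay":-10,"az":0},{"tx":0,"ty":-0.003,"tz":0,"ax":0,"ay":-10,"az":0},{"tx":0,"ty":-0.003,"tz":0,"ax":0,"ay":-10,"az":0},{"tx":0,"ty":-0.003,"tz":0,"ax":0,"ay":-10,"az":0},{"tx":0,"ty":-0.003,"tz":0,"ax":0,"ay":-10,"az":0},{"tx":0,"ty":-0.003,"tz":0,"ax":0,"ay":-10,"az":0},{"tx":0,"ty":-0.003,"tz":0,"ax":0,"ay":-10,"az":0},{"tx":0,"ty":-0.003,"tz":0,"ax":0,"ay":-10,"az":0},{"tx":0,"ty":-0.003,"tz":0,"ax":0,"ay":-8,"az":0},{"tx":0,"ty":0,"tz":0,"ax":0,"ay":0,"az":0}]'
python3 - <<'E'
from h import *
a=np.radians(-36)
go(st(-.1,.16,.16),frame([np.cos(a),np.sin(a),-.035],[0,0,-1]))
c=board(z=.29)
save(c,"t5.png");c2=capture("side");a=c2["img"];a=a[100:280,200:440,::-1];b=c["img"][110:290,150:390,::-1]
cv2.imwrite("pics/m5.png",np.hstack([cv2.resize(x,(400,300),interpolation=2) for x in(a,b)]))
E
```

```text
time_s: 15.45
ee_pos: [0.4395, 0.1824, 0.2746]
tcp_rot: [-1.329, 1.515, 2.773]
contact_force: [0.3, 0.3, -3.8]
opening: 0.017
t 15.45 pos [0.4395 0.1824 0.2746] yaxis [ 0.818 -0.573 -0.054] xaxis [-0.052  0.02  -0.998] q [ 0.95  0.42 -0.86  0.07 -1.52 -0.23] F [ 0.3  0.3 -3.8] op 0.017
 shift(tool mm) [114.4   7.4  -0. ]
 turn(tool deg) [1.  0.8 1.1]
 board [491.5 143.  144.4 200.6  13.4] stand-frame -0.0523 0.1172 0.55
```

View pics/m5.png

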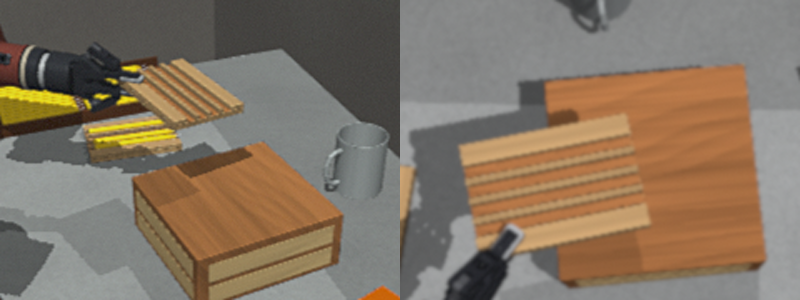

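Both views show the board held level with its grooves up: side (190,90), top (555,190). Lowering it onto the stand, with the gripped corner just outside the left edge.

```bash

python3 -m crank '[{"tx":0.02,"ty":0.002,"tz":0,"ax":0,"ay":0.5,"az":0.5},{"tx":0.025,"ty":0.002,"tz":0,"ax":0,"ay":0.3,"az":0.5},{"tx":0.025,"ty":0.002,"tz":0,"ax":0,"ay":0,"az":0.3},{"tx":0.025,"ty":0.002,"tz":0,"ax":0,"ay":0,"az":0.3},{"tx":0.025,"ty":0,"tz":0,"ax":0,"ay":0,"az":0},{"tx":0.01,"ty":0,"tz":0,"ax":0,"ay":0,"az":0}]'
python3 - <<'E'
from h import *
a=np.radians(-36)
go(st(-.1,.155,.122),frame([np.cos(a),np.sin(a),-.02],[0,0,-1]))
c=board(z=.15)
E
```

```text
time_s: 16.35
ee_pos: [0.4459, 0.1781, 0.147]
tcp_rot: [-2.023, 1.527, 2.083]
contact_force: [0.0, 0.2, -3.4]
opening: 0.017
t 16.35 pos [0.4459 0.1781 0.147 ] yaxis [ 0.821 -0.569 -0.039] xaxis [-0.021  0.038 -0.999] q [ 0.93  0.86 -1.04 -1.06 -1.52 -0.72] F [ 0.   0.2 -3.4] op 0.017
 shift(tool mm) [25.  -2.3  5.9]
 turn(tool deg) [ 1.3 -1.1  1.1]
 board [502.1 140.9 144.2 203.3  13.1] stand-frame -0.042 0.114 0.69
```

```bash

python3 -m crank '[{"tx":0.012,"ty":0,"tz":0,"ax":0,"ay":-1,"az":0.5},{"tx":0.007,"ty":0,"tz":0,"ax":0,"ay":0,"az":0.5},{"tx":0.003,"ty":0,"tz":0,"ax":0,"ay":0,"az":0}]'
python3 -c "
from h import *
go(st(-.094,.156,.119))"
python3 -m crank '[{"tx":0.002,"ty":0,"tz":0,"ax":0,"ay":0,"az":0},{"tx":0,"ty":0,"tz":0,"ax":0,"ay":0,"az":0}]'
python3 -c "
from h import *
go(st(-.094,.156,.119))"
```

```text
time_s: 16.82
ee_pos: [0.4493, 0.178, 0.1291]
tcp_rot: [-1.866, 1.545, 2.244]
contact_force: [-0.3, 0.7, -4.0]
opening: 0.0172
t 16.82 pos [0.4493 0.178  0.1291] yaxis [ 0.824 -0.566 -0.025] xaxis [-0.016  0.02  -1.   ] q [ 0.92  1.05 -1.07 -1.63 -1.52 -1.08] F [-0.3  0.7 -4. ] op 0.0172
 shift(tool mm) [10.1 -2.1  2.7]
time_s: 17.08
ee_pos: [0.4496, 0.1782, 0.1278]
tcp_rot: [-1.854, 1.545, 2.256]
contact_force: [0.4, -0.2, -2.5]
opening: 0.017
t 17.07 pos [0.4496 0.1782 0.1278] yaxis [ 0.824 -0.566 -0.025] xaxis [-0.016  0.02  -1.   ] q [ 0.92  1.05 -1.07 -1.63 -1.52 -1.07] F [ 0.4 -0.2 -2.5] op 0.017
 shift(tool mm) [ 8.8 -2.2  3. ]
```

```bash

python3 -m crank '[{"tx":0.003,"ty":0,"tz":0.001,"ax":0,"ay":0,"az":0},{"tx":0.003,"ty":0,"tz":0.001,"ax":0,"ay":0,"az":0},{"tx":0,"ty":0,"tz":0,"ax":0,"ay":0,"az":0}]'
python3 -c "
from h import *
go(st(-.094,.156,.119))"
python3 -m crank '[{"tx":0.002,"ty":0,"tz":0,"ax":0,"ay":0,"az":0},{"tx":0.001,"ty":0,"tz":0,"ax":0,"ay":0,"az":0},{"tx":0,"ty":0,"tz":0,"ax":0,"ay":0,"az":0}]'
python3 -c "
from h import *
go(st(-.094,.156,.119));board()"
```

```text
time_s: 17.45
ee_pos: [0.4488, 0.1772, 0.1232]
tcp_rot: [-2.002, 1.544, 2.108]
contact_force: [1.1, 0.9, 4.7]
opening: 0.0164
t 17.45 pos [0.4488 0.1772 0.1232] yaxis [ 0.824 -0.566 -0.024] xaxis [-0.014  0.023 -1.   ] q [ 0.92  1.07 -1.07 -1.65 -1.52 -1.08] F [1.1 0.9 4.7] op 0.0164
 shift(tool mm) [ 4.2 -2.2  1.7]
time_s: 17.82
ee_pos: [0.4488, 0.1774, 0.1212]
tcp_rot: [-2.069, 1.543, 2.042]
contact_force: [-1.4, 1.4, 6.2]
opening: 0.0171
t 17.82 pos [0.4488 0.1774 0.1212] yaxis [ 0.824 -0.566 -0.024] xaxis [-0.012  0.024 -1.   ] q [ 0.92  1.07 -1.07 -1.66 -1.52 -1.08] F [-1.4  1.4  6.2] op 0.0171
 shift(tool mm) [ 2.2 -2.1  1.8]
 board [504.8 140.4 143.6 201.7  13.9] stand-frame -0.0394 0.1132 0.59
```

```bash

python3 -m crank '[{"tx":0.001,"ty":0,"tz":0,"ax":0,"ay":0,"az":0}]'
python3 -m crank '[{"tx":0,"ty":0,"tz":0,"ax":0,"ay":0,"az":0},{"tx":0,"ty":0,"tz":0,"ax":0,"ay":0,"az":0},{"tx":0,"ty":0,"tz":0,"ax":0,"ay":0,"az":0},{"tx":0,"ty":0,"tz":0,"ax":0,"ay":0,"az":0}]' 60
python3 - <<'E'
from h import *
go(None);c=board()
c2=capture("side");a=c2["img"];a=a[130:310,200:440,::-1];b=c["img"][110:290,150:390,::-1]
cv2.imwrite("pics/m6.png",np.hstack([cv2.resize(x,(400,300),interpolation=2) for x in(a,b)]))
E
```

```text
time_s: 18.05
ee_pos: [0.4487, 0.1774, 0.1206]
tcp_rot: [-2.088, 1.543, 2.023]
contact_force: [-2.8, 3.8, 10.2]
opening: 0.0168
time_s: 18.55
ee_pos: [0.4488, 0.1767, 0.1205]
tcp_rot: [-2.067, 1.544, 2.043]
contact_force: [0.7, 0.7, -0.4]
opening: 0.0513
t 18.55 pos [0.4488 0.1767 0.1205] yaxis [ 0.824 -0.566 -0.024] xaxis [-0.012  0.024 -1.   ] q [ 0.92  1.08 -1.07 -1.68 -1.52 -1.09] F [ 0.7  0.7 -0.4] op 0.0513
 board [504.7 140.7 144.2 200.2  14. ] stand-frame -0.0395 0.1135 0.93
```

View pics/m6.png

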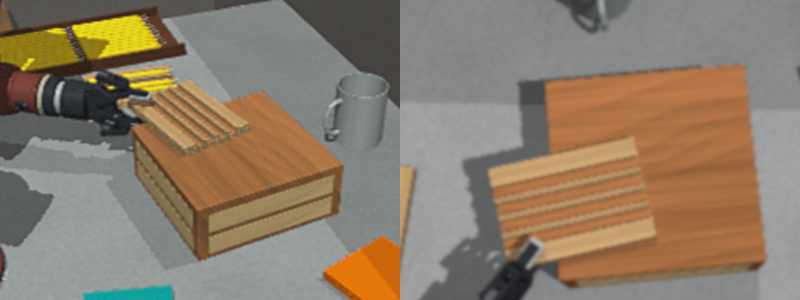

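Both views show the board lying flat on the stand, grooves up (side (190,115), top (570,200)), overhanging the left edge, with the fingers open around its corner. I'll retract sideways, then push it fully onto the stand.

```bash

python3 -m crank '[{"tx":0,"ty":-0.006,"tz":-0.015,"ax":0,"ay":0,"az":0},{"tx":0,"ty":-0.006,"tz":-0.02,"ax":0,"ay":0,"az":0},{"tx":0,"ty":-0.006,"tz":-0.02,"ax":0,"ay":0,"az":0},{"tx":0,"ty":-0.006,"tz":-0.025,"ax":0,"ay":0,"az":0},{"tx":0,"ty":-0.006,"tz":-0.025,"ax":0,"ay":0,"az":0}]'
python3 -c "
from h import *
go(st(-.04,.27,.26),frame([0,0,-1],[np.cos(YAW),np.sin(YAW),0]));board()"
```

```text
time_s: 19.32
ee_pos: [0.4965, 0.2713, 0.1212]
tcp_rot: [-1.74, 1.527, 2.392]
contact_force: [-1.1, 0.5, -0.7]
opening: 0.0513
t 19.32 pos [0.4965 0.2713 0.1212] yaxis [ 0.836 -0.548 -0.043] xaxis [-0.032  0.03  -0.999] q [ 0.96  0.89 -0.76 -0.71 -1.52 -0.63] F [-1.1  0.5 -0.7] op 0.0513
 shift(tool mm) [-137.7  -27.1  -16.9]
 turn(tool deg) [102.  106.2 -36. ]
 board [504.4 141.3 142.6 200.8  14.7] stand-frame -0.0397 0.1142 0.95
```

```bash

python3 -m crank '[{"tx":-0.05,"ty":-0.01,"tz":-0.005,"ax":0,"ay":0,"az":0},{"tx":-0.05,"ty":-0.01,"tz":-0.005,"ax":0,"ay":0,"az":0},{"tx":-0.05,"ty":0,"tz":-0.005,"ax":0,"ay":0,"az":0}]' 100
python3 -c "
from h import *
go(st(-.04,.27,.26),frame([0,0,-1],[-np.cos(YAW),-np.sin(YAW),0]))"
```

```text
time_s: 19.8
ee_pos: [0.4982, 0.2848, 0.2348]
tcp_rot: [-1.648, 1.521, 2.487]
contact_force: [0.2, 1.5, 0.8]
opening: 0.0854
t 19.8 pos [0.4982 0.2848 0.2348] yaxis [ 0.837 -0.545 -0.05 ] xaxis [-0.04   0.031 -0.999] q [ 0.97  0.62 -0.67 -0.14 -1.52 -0.42] F [0.2 1.5 0.8] op 0.0854
 shift(tool mm) [-24.4 -16.4  -3.9]
 turn(tool deg) [-29.5 -31.4 -83.5]
```

```bash

python3 -m crank '[{"tx":-0.04,"ty":0,"tz":0,"ax":-2.95,"ay":-3.14,"az":-8.35},{"tx":0,"ty":0,"tz":0,"ax":-2.95,"ay":-3.14,"az":-8.35},{"tx":0,"ty":0,"tz":0,"ax":-2.95,"ay":-3.14,"az":-8.35},{"tx":0,"ty":0,"tz":0,"ax":-2.95,"ay":-3.14,"az":-8.35},{"tx":0,"ty":0,"tz":0,"ax":-2.95,"ay":-3.14,"az":-8.35},{"tx":0,"ty":0,"tz":0,"ax":-2.95,"ay":-3.14,"az":-8.35},{"tx":0,"ty":0,"tz":0,"ax":-2.95,"ay":-3.14,"az":-8.35},{"tx":0,"ty":0,"tz":0,"ax":-2.95,"ay":-3.14,"az":-8.35},{"tx":0,"ty":0,"tz":0,"ax":-2.95,"ay":-3.14,"az":-8.35},{"tx":0,"ty":0,"tz":0,"ax":-2.95,"ay":-3.14,"az":-8.35}]'
python3 -c "
from h import *
go(st(-.04,.265,.15),frame([0,0,-1],[-np.cos(YAW),-np.sin(YAW),0]))"
```

```text
time_s: 21.05
ee_pos: [0.5033, 0.2877, 0.2727]
tcp_rot: [-1.597, -0.016, -2.995]
contact_force: [0.3, -0.6, -0.1]
opening: 0.0856
t 21.05 pos [0.5033 0.2877 0.2727] yaxis [-0.019  0.024 -1.   ] xaxis [-0.989 -0.146  0.016] q [ 0.38  0.39  0.09  1.29  0.03 -1.34] F [ 0.3 -0.6 -0.1] op 0.0856
 shift(tool mm) [ 12.6 123.1  -2.5]
 turn(tool deg) [1.5 2.3 0.9]
```

```bash

python3 -m crank '[{"tx":0.0126,"ty":0.042,"tz":-0.0025,"ax":1.5,"ay":2.3,"az":0.9},{"tx":0,"ty":0.042,"tz":0,"ax":0,"ay":0,"az":0},{"tx":0,"ty":0.042,"tz":0,"ax":0,"ay":0,"az":0},{"tx":0,"ty":0.042,"tz":0,"ax":0,"ay":0,"az":0}]'
python3 -c "
from h import *
go(st(-.04,.265,.105),frame([0,0,-1],[-np.cos(YAW),-np.sin(YAW),0]));board()"
```

```text
time_s: 21.55
ee_pos: [0.5018, 0.2907, 0.0972]
tcp_rot: [-1.575, 0.017, -3.03]
contact_force: [0.0, 0.4, -0.4]
opening: 0.0857
t 21.55 pos [0.5018 0.2907 0.0972] yaxis [ 0.016  0.006 -1.   ] xaxis [-0.994 -0.111 -0.017] q [ 0.4   0.49 -0.23  0.84 -0.   -1.28] F [ 0.   0.4 -0.4] op 0.0857
 shift(tool mm) [13.5 -8.1 -2.1]
 turn(tool deg) [ 0.2  0.3 -1. ]
 board [504.2 140.9 143.1 199.3  14.1] stand-frame -0.0399 0.1138 0.69
```

```bash

python3 -m crank '[{"tx":0.0135,"ty":-0.0085,"tz":0,"ax":0,"ay":0,"az":-1},{"tx":0,"ty":0,"tz":0.015,"ax":0,"ay":0,"az":0},{"tx":0,"ty":0,"tz":0.015,"ax":0,"ay":0,"az":0},{"tx":0,"ty":0,"tz":0.015,"ax":0,"ay":0,"az":0},{"tx":0,"ty":0,"tz":0.015,"ax":0,"ay":0,"az":0}]'
python3 -c "
from h import *
go(st(-.04,.126,.105),frame([0,0,-1],[-np.cos(YAW),-np.sin(YAW),0]))"
```

```text
time_s: 22.28
ee_pos: [0.4948, 0.226, 0.1079]
tcp_rot: [-1.575, -0.0, -3.027]
contact_force: [0.2, -0.1, -0.3]
opening: 0.0852
t 22.27 pos [0.4948 0.226  0.1079] yaxis [-0.001  0.004 -1.   ] xaxis [-0.993 -0.114  0.   ] q [ 0.29  0.43 -0.3   0.85  0.   -1.39] F [ 0.2 -0.1 -0.3] op 0.0852
 shift(tool mm) [ 0.3  2.6 73.4]
 turn(tool deg) [0.2 0.5 0. ]
```

```bash

python3 -m crank '[{"tx":0,"ty":0.002,"tz":0.015,"ax":0,"ay":0.3,"az":0},{"tx":0,"ty":0,"tz":0.015,"ax":0,"ay":0,"az":0},{"tx":0,"ty":0,"tz":0.015,"ax":0,"ay":0,"az":0},{"tx":0,"ty":0,"tz":0.012,"ax":0,"ay":0,"az":0},{"tx":0,"ty":0,"tz":0.008,"ax":0,"ay":0,"az":0},{"tx":0,"ty":0,"tz":0.005,"ax":0,"ay":0,"az":0},{"tx":0,"ty":0,"tz":-0.02,"ax":0,"ay":0,"az":0},{"tx":0,"ty":-0.05,"tz":0,"ax":0,"ay":0,"az":0},{"tx":0,"ty":-0.06,"tz":-0.05,"ax":0,"ay":0,"az":0},{"tx":0,"ty":-0.04,"tz":-0.06,"ax":0,"ay":0,"az":0},{"tx":0,"ty":0,"tz":-0.06,"ax":0,"ay":0,"az":0},{"tx":0,"ty":0,"tz":-0.05,"ax":0,"ay":0,"az":0}]'
python3 - <<'E'
from h import *
go(None);c=board()
for n in("filled_board","tape_dispenser"): print(n,[w(c,d["at"]).round(3) for d in finder.pinpoint("top",n)][:1])
c2=capture("side");a=c2["img"];a=a[130:310,200:440,::-1];b=c["img"][110:290,150:390,::-1]
cv2.imwrite("pics/m7.png",np.hstack([cv2.resize(x,(400,300),interpolation=2) for x in(a,b)]))
E
```

```text
time_s: 23.78
ee_pos: [0.4806, 0.374, 0.2447]
tcp_rot: [-1.573, -0.0, -3.041]
contact_force: [1.0, -0.4, -0.4]
opening: 0.0855
t 23.77 pos [0.4806 0.374  0.2447] yaxis [-0.     0.002 -1.   ] xaxis [-0.995 -0.101  0.   ] q [ 0.54  0.45  0.11  1.24  0.   -1.13] F [ 1.  -0.4 -0.4] op 0.0855
 board [503.6  40.6 142.3 199.3   4.6] stand-frame -0.0512 0.0141 0.57
filled_board [array([0.487, 0.465, 0.01 ])]
tape_dispenser [array([ 0.492, -0.47 ,  0.001])]
```

View pics/m7.png

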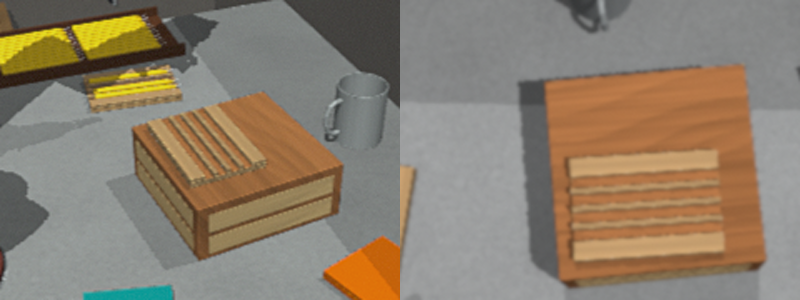

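The board lies flat and fully on the stand, grooves up: side (205,145), top (645,205). Nothing is touching it, and the bystanders haven't moved. Handing in.

```bash
python3 -c "
from h import *
print(workorder.hand_in())"
```

```text
the job is handed in; nothing more can be done
None
```

The candle board is turned over and lies flat on the stand, grooves up; the job was handed in at about 24 s of the 58 s allowed.

- **How it was done:** I pushed the board out over the stand's left edge until about 39 mm stuck out. I gripped the overhang with one finger below and one above, lifted the board and turned it half over. I then set it down without dropping it, let go, and pushed it fully onto the stand.
- **Last checks:** In the top view the board's centre is 51 mm and 14 mm from the stand's centre along its two sides, with nothing overhanging. The filled board and the tape dispenser were found within about 5 mm of where they started, which is about the finder's error. The gripper was clear of everything.
- **One odd reading:** The force sensor showed 53 N for a moment at 8.5 s, when two wrist joints reached their range limits during a free-air turn. The picture showed no contact and the force was gone at the next reading. Wrist joint 5 also read -1.52, its stated limit, several times while I worked at the left edge.

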